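# Hang the strainer cups in the drip rack behind its bifold guard

### The arm

A 6-joint arm with a two-finger parallel gripper is mounted at the origin on the work surface. World frame = base frame: x ahead of the robot, y to its left, z up, the work surface at z = 0. Lengths are in m, angles in rad, forces in N, time in s.
With the tool pointing down it reaches from about 0.275 to 0.85 m from the base axis. Payload 19 kg.
Tool frame: the origin (TCP) lies midway between the tips of the shut fingers; the grasp point (between the pads) lies 19 mm behind it (arm.grip_point_offset is the distance from the TCP to the grasp point, in m); z points along the fingers, y is the line along which they close (so a half turn about z gives the same grasp; the last joint's range is limited). The gripper opens to 85 mm and grips with 20 to 120 N. Pads are 22 mm wide; open, the fingers measure 114 mm over their backs; the gripper's body (76 mm by 85 mm) begins 54 mm behind the grasp point. The pads swing forward as they close: fully open they stand 13 mm farther back than shut.
Start: joints at [-1.277, 0.15, 1.437, -0, 1.554, -0.134], TCP at [0.239, -0.523, 0.231] pointing down, gripper open.
Joint ranges: [-2.8, 2.8], [-0.68, 2.1], [0.12, 2.68], [-1.39, 4.53], [0.16, 2.79], [-2.81, 2.81]. Speed limits (rad/s): [1.89, 1.89, 2.22, 3.01, 3.01, 3.01].

### API

Orientations are given as a unit quaternion [x, y, z, w].
In Python, from cell import monitor, read_camera, calibration, ticket, find_in, trace, pinpoint, arm gives the robot as it stands. The module is installed in compiled form; this text tells all that it offers.
- The arm moves only by the tool servo_tool, never from a script. Its arguments are lists of equal length, an entry for each row: "delta_pos": the shift along the tool's x, y, z in units of 25 mm (1.0 is 25 mm), a list of three; "twist": the turn, a rotation vector about the tool's x, y, z in units of 5 degrees (1.0 is 5 degrees), a list of three; "hand": the opening, from 0 (shut) to 1 (fully open). In form: {"delta_pos": [[x, y, z], ...], "twist": [[ax, ay, az], ...], "hand": [hand, ...]}. A call has 1 to 5 rows; each row is the pose to reach, as a shift and turn from the pose commanded when the call began, along the tool's axes at that moment; what a row does not reach only later rows make up. A row lasts 1/12 s, in which the tool goes at most 41.7 mm and 7.16 degrees, less where a joint would pass 70% of its speed; a pose out of reach is approached as far as the arm can. A call with a gripper value outside its range is refused whole. The fingers move at their own pace and stop on an object; "grip_force" is the grip in N (left out, the last holds). Time passes only in rows, so rows that repeat a pose let the fingers close. It gives the time, the measured TCP pose, the force, the opening and the grip force at its end, in the units of the state.
- monitor.sense(): the state, without advancing time (a new reading comes with each control period).
- read_camera(name): name is "side" or "top"; returns (picture, depth): 420x560x3 uint8, red, green, blue; 420x560 float32, m along the optical axis (not along the pixel's ray), 0 where there is no reading.
- calibration(name): a dict with "fx", "fy", "cx", "cy" (pixels), "R" (3x3) and "t" (3): a world point X has camera coordinates R X + t. Camera axes: x right, y down, z forward; pixel columns grow to the right and rows downward; lengths in m; the calibration is good to about 2 mm. A picture is of the moment at which its call begins. calibration takes no time and is no camera call.
- ticket.sign_off(): hands the job in; it is judged then, once.
Trained networks look in the newest picture that a camera, given by its name, has taken for a name from the list of things; names that differ only in an ending like _2 or _b are one class to them, and where a whole thing is asked for, a point or a joint stands for the part that bears it (a point fixed in the world has none). Each returns a list of dicts, best first, with "p" (0 to 1); they miss things now and then, are a little off and sometimes report something else, mostly with a low value. They report only what shows in the picture. A call takes as long as a camera call. They do not tell look-alikes from the thing itself.
- find_in(camera, label): "xy" ([column, row] in pixels, amid what is visible of it).
- trace(camera, label): "region" (420x560 bool, what is visible of it) and "xy" ([column, row] in pixels, amid what is visible of it).
- pinpoint(camera, label): "xy" ([column, row] in pixels: a listed point, or the origin of a listed thing).
The state is a dict: "time_s": time; "qpos": joint angles; "joint_vel": joint speeds; "joint_efforts": joint torques, N m; "eef_pos": TCP position; "orientation": TCP orientation; "wrist_force": force on the tool from outside, world axes, zero at the start; "wrist_torque": the same for the moment, N m; "grip_width": finger opening in m; "grasp_force": force on a finger pad.
Only numpy, scipy, OpenCV 4.12 (cv2) and the standard library are available. Lean on these libraries where they do the work, as an engineer would, in place of code of your own. Each camera call takes 0.05 s, during which the arm holds its last target. There are 200 camera calls.

### The job

Fold the splash guard in front of the drip rack fully back, then hang every lidded brass strainer cup in the rack, one to a slot, its neck slid fully home under the comb deck and its index nose facing the black mark behind the slot. Then draw the guard fully shut again and leave the tools, stones, bowl, jar and tilting bin undisturbed.

Things in the scene. Friction and masses are not known exactly. Their poses are not given: they have to be found in the camera images.
- rack: Galvanised drip rack, fixed, 320 wide, 140 deep. Origin on the bench under the deck's front edge; x = to its back (away from the robot), y = to its left. Deck: a comb of 5 mm sheet, top 112 above the bench, with 3 slots 24 wide along x, open at the front (x=0), closed at x=92, centred at y=70, -10, -90. Side cheeks and back plate 112 high; pan below: floor 6 high, front lip 12.
- slot0_seat (a point): Slot 0 (y=70): point on the deck's top where the axis of a cup's neck is when it touches the slot's closed end (rack x=86). A cup hangs with its neck in the slot, its collar resting on the deck and its body under the deck, its underside then 24 above the bench. Axes as the rack's.
- slot1_seat (a point): Slot 1 (y=-10), likewise. The cup's body does not pass through a slot: its neck must come in level from the front edge, collar above the sheet and lid below it, that is with the cup 26 to 53 above its standing height.
- slot2_seat (a point): Slot 2 (y=-90), likewise. The right cheek's inner face is at rack y=-135, the left one's at y=172.
- guard (a joint): Bifold splash guard before the slots' mouths: two aluminium panels 140 wide, 6 thick, 12 to 125 above the bench, on a bottom track. Value: angle of the first panel from the track; 0 = shut, both panels in line; 1.45 = fully folded back at the left cheek, panels pointing at the robot. Starts shut. The second panel's far edge keeps to the track. Stays where left; moves with a few newtons.
- guard_pin (a point): Middle of the free part of the round hinge pin that stands up at the fold: 14 across, 125 to 175 above the bench, this point at 152. Take it from above and lead it on an arc of radius 140 about the jamb: first out towards the robot, then to the rack's left; back the same way to shut.
- guard_jamb (a point): Point on the axis of the guard's fixed hinge at the left cheek (rack x=-22, y=160), 152 above the bench. At joint value q the pin is at rack x = -22 - 140 sin q, y = 160 - 140 cos q.
- cup0_center (a point): Cup 0 of two or three like lidded brass strainer cups standing on the bench (None: absent). Point on its axis half-way up (70 above its underside); x = way its nose and spout point, z = up. Body round, 61 across on a foot 64 across, 52 tall, 0.3 to 0.5 kg; neck 12 across up to a collar 44 across at 88 to 93; on it the lifting blade, 30 wide along x, 10 thick along y, 93 to 140: grip it across its thickness.
- cup0_nose (a point): Tip of cup 0's index nose, a point on the collar's edge 36 from the cup's axis along its x, 90 above the underside. Straight below it a drain spout (10 across, 18 above the underside) sticks out to 42 from the axis.
- slot0_mark (a point): Slot 0: point on the deck's top 36 behind the seat, at the near end of the short black line that marks which way the nose of a cup in this slot must point (to the rack's back, +x).
- slot1_mark (a point): Slot 1: point on the deck's top 36 behind the seat, at the near end of the short black line that marks which way the nose of a cup in this slot must point (to the rack's back, +x).
- slot2_mark (a point): Slot 2: point on the deck's top 36 behind the seat, at the near end of the short black line that marks which way the nose of a cup in this slot must point (to the rack's back, +x).
- cup1_center (a point): Cup 1, like cup 0: point on its axis 70 above its underside; x = way its nose points (None: absent).
- cup1_nose (a point): Tip of cup 1's index nose, 36 from its axis along its x, 90 above its underside.
- cup2_center (a point): Cup 2, like cup 0: point on its axis 70 above its underside; x = way its nose points (None: absent).
- cup2_nose (a point): Tip of cup 2's index nose, 36 from its axis along its x, 90 above its underside.
- shell_a: White shell stone, lens shaped, 22 across, 9 thick, lying on the bench; origin under its centre. Not part of the job.
- shell_b: White shell stone, lens shaped, 22 across, 9 thick, lying on the bench; origin under its centre. Not part of the job.
- cracked: Cracked black stone, same size, lying on the bench; origin under its centre. Not part of the job.
- mallet: Hardwood tapping mallet lying on the bench, 285 long over all, handle 22 thick along its x, head 56 across and 85 long; origin on the bench near the middle of its handle. Not part of the job.
- bowl: Round turned wooden stone bowl with lid, 116 across, 88 tall; origin under its centre. Not part of the job.
- jar: White jar with a steel cap, 52 across, 75 tall; origin under its centre. Not part of the job.
- bin (a joint): Swing of the galvanised tilting bin (220 by 190, 105 deep) on its side pivots, 165 above the bench in a steel stand at the left of the bench; 0 = level, stays within 0.15 of it if left alone. Not part of the job.
Mind the look-alikes: they are no part of the job. Leave any pink or turquoise look-alike of the part that bears cup1_center alone.

How it is judged:
By the outcome, as a careful person would: the job done as asked, in the order asked, and still so for the second after the job is handed in, with the robot touching nothing.
Of cup0, cup1, cup2 only 2 to 3 are there at a start; the rules pass over those that are not, and their reading is None.
At some moment in a run one of cup0, cup1, cup2 may be knocked a few centimetres aside while the robot is not near it.
It also fails if it takes over 210 s, if anything falls off the work surface, if the arm or the gripper's body presses on something with over 40 N, if the wrist force passes 120 N, or if a joint passes its speed limit or range.

## Working session

There is one attempt and no reset: what is moved stays moved. The work goes in short steps, Python scripts to look and compute and a tool call to move; the robot and the scene stay as the last step left them, time stands still between calls to the robot, and variables do not carry over. Pictures are saved under pics/ and viewed, at most 14 in all, crops included, and the job is handed in when it is done.

Besides the shell and the picture viewer there is one more tool, called by a JSON object that holds its "op" and its "data". servo_tool: Moves the arm, as the interface text tells. Its arguments: {"type":"object","properties":{"delta_pos":{"type":"array","items":{"type":"array","items":{"type":"number"}}},"twist":{"type":"array","items":{"type":"array","items":{"type":"number"}}},"hand":{"type":"array","items":{"type":"number"}},"grip_force":{"type":"number"}},"required":["delta_pos","twist","hand"]}

```bash
mkdir -p pics; cat > h.py <<'E'
import numpy as np, cv2
from cell import monitor, read_camera, calibration, ticket, find_in, trace, pinpoint, arm
from scipy.spatial.transform import Rotation as Ro
def ray(cam,uv):
    c=calibration(cam);R=np.array(c['R']);t=np.array(c['t'])
    d=R.T@np.array([(uv[0]-c['cx'])/c['fx'],(uv[1]-c['cy'])/c['fy'],1]);return -R.T@t,d
def atz(cam,uv,z):
    o,d=ray(cam,uv);return o+d*(z-o[2])/d[2]
def cloud(cam,dep):
    c=calibration(cam);R=np.array(c['R']);t=np.array(c['t'])
    v,u=np.indices(dep.shape);P=np.stack([(u-c['cx'])/c['fx']*dep,(v-c['cy'])/c['fy']*dep,dep],-1)
    return (P-t)@R
def proj(cam,X):
    c=calibration(cam);p=np.array(c['R'])@np.array(X)+np.array(c['t']);return c['fx']*p[0]/p[2]+c['cx'],c['fy']*p[1]/p[2]+c['cy']
def save(n,img,k=1):
    cv2.imwrite('pics/'+n,cv2.resize(img[:,:,::-1],None,fx=k,fy=k,interpolation=cv2.INTER_CUBIC))
E
python3 - <<'E'
from h import *
for c in('top','side'):
    p,d=read_camera(c);save(c+'0.png',p,1.4);print(c,ray(c,(280,210)))
    for n,z in(('slot0_seat',.112),('slot2_seat',.112),('slot1_mark',.112),('guard_pin',.152),('guard_jamb',.152),('cup0_center',.07),('cup0_nose',.09)):
        print(n,[(round(r['p'],2),np.round(r['xy']),np.round(atz(c,r['xy'],z),3)) for r in pinpoint(c,n)[:6]])
s=monitor.sense();print(s['eef_pos'],s['orientation'],s['grip_width'],s['time_s'],arm.grip_point_offset)
E
```

```text
top (array([0.31534649, 0.01613726, 1.50808782]), array([ 0.13388312, -0.01327199, -0.99113359]))
slot0_seat [(0.9, array([263., 153.]), array([0.686, 0.045, 0.112]))]
slot2_seat [(0.74, array([356., 230.]), array([ 0.436, -0.232,  0.112])), (0.59, array([316., 153.]), array([ 0.68 , -0.12 ,  0.112]))]
slot1_mark [(0.75, array([287., 139.]), array([ 0.728, -0.032,  0.112]))]
guard_pin [(0.8, array([278., 184.]), array([0.577, 0.002, 0.152]))]
guard_jamb []
cup0_center []
cup0_nose [(0.53, array([318., 153.]), array([ 0.686, -0.127,  0.09 ]))]
side (array([ 0.29017995, -0.93976949,  1.30511702]), array([ 0.12428394,  0.63525113, -0.7622893 ]))
slot0_seat [(0.71, array([343., 205.]), array([0.679, 0.032, 0.112])), (0.58, array([213., 164.]), array([0.307, 0.295, 0.112])), (0.52, array([361., 217.]), array([ 0.719, -0.023,  0.112]))]
slot2_seat [(0.83, array([360., 245.]), array([ 0.684, -0.123,  0.112]))]
slot1_mark [(0.68, array([361., 216.]), array([ 0.719, -0.021,  0.112])), (0.2, array([239., 364.]), array([ 0.289, -0.406,  0.112]))]
guard_pin [(0.58, array([314., 207.]), array([0.58 , 0.012, 0.152]))]
guard_jamb [(0.95, array([304., 176.]), array([0.58 , 0.142, 0.152]))]
cup0_center []
cup0_nose []
[ 0.23851765 -0.52316894  0.23126617] [ 9.77211183e-01  2.12269410e-01 -1.21963417e-05 -3.73796804e-05] 0.08541626327382168 0.8 0.0187
```

View pics/top0.png

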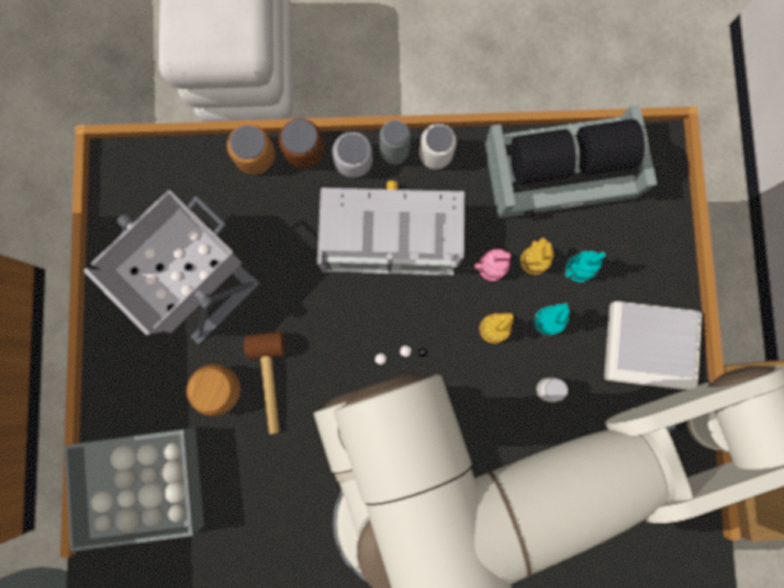

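View pics/side0.png

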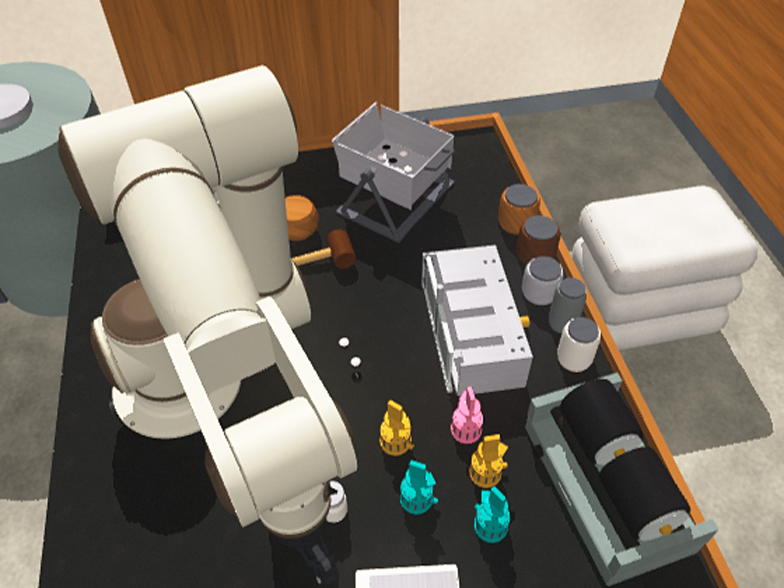

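```bash
cat > fit.py <<'E'
from h import *
from scipy.optimize import minimize
K=4
def hullmask(cam,parts,box):
    x0,y0,x1,y1=box;m=np.zeros(((y1-y0)*K,(x1-x0)*K),np.uint8)
    for P in parts:
        q=np.array([proj(cam,p) for p in P]);q=((q+.5-[x0,y0])*K)
        cv2.fillConvexPoly(m,cv2.convexHull(np.round(q*16).astype(np.int32)),1,shift=4)
    return cv2.resize(m.astype(np.float32),(x1-x0,y1-y0),interpolation=cv2.INTER_AREA)
a=np.linspace(0,2*np.pi,25)
def cyl(r,z0,z1): return np.array([[r*np.cos(t),r*np.sin(t),z] for t in a for z in(z0,z1)])
def box(x0,x1,y0,y1,z0,z1): return np.array([[x,y,z] for x in(x0,x1) for y in(y0,y1) for z in(z0,z1)])
CUP=[cyl(.032,0,.006),cyl(.0305,0,.052),cyl(.006,.05,.09),cyl(.022,.088,.093),box(-.015,.015,-.005,.005,.093,.14),
  np.vstack([box(.018,.019,-.008,.008,.088,.093),[[.036,0,.09]]]),box(.03,.042,-.005,.005,.013,.023)]
def place(parts,p,z=0):
    c,s=np.cos(p[2]),np.sin(p[2]);R=np.array([[c,-s,0],[s,c,0],[0,0,1]])
    return [P@R.T+[p[0],p[1],z] for P in parts]
def yellow(img):
    h=cv2.cvtColor(img,cv2.COLOR_RGB2HSV);return ((h[...,0]>17)&(h[...,0]<32)&(h[...,1]>140)&(h[...,2]>60))
def fitcup(imgs,xy,z=0,yaws=None,cams=('top','side')):
    obs={}
    for c in cams:
        u,v=proj(c,[xy[0],xy[1],z+.07]);b=(max(0,int(u)-32),max(0,int(v)-36),min(560,int(u)+32),min(420,int(v)+36))
        m=yellow(imgs[c]).astype(np.uint8)[b[1]:b[3],b[0]:b[2]];n,l,st,ce=cv2.connectedComponentsWithStats(m)
        j=min((i for i in range(1,n) if st[i,4]>60),key=lambda i:np.hypot(*(ce[i]+b[:2]-[u,v])));obs[c]=(b,(l==j).astype(np.float32))
    def f(p):
        e=0
        for c,(b,m) in obs.items(): e+=np.abs(hullmask(c,place(CUP,p,z),b)-m).sum()/m.sum()
        return e
    best=None
    for y in (np.arange(-3,3.2,.52) if yaws is None else yaws):
        r=minimize(f,[xy[0],xy[1],y],method='Nelder-Mead',options=dict(initial_simplex=[[xy[0],xy[1],y],[xy[0]+.01,xy[1],y],[xy[0],xy[1]+.01,y],[xy[0],xy[1],y+.3]],maxfev=90))
        if best is None or r.fun<best.fun: best=r
    return np.round(best.x,4),round(best.fun,3)
E
python3 - <<'E'
from fit import *
im={};dp={}
for c in('top','side'): im[c],dp[c]=read_camera(c)
m=yellow(im['top']).astype(np.uint8);n,l,st,ce=cv2.connectedComponentsWithStats(m)
for i in range(1,n):
    if st[i,4]>40:
        xy=atz('top',ce[i],.07)[:2];print(ce[i],st[i,4],xy)
        if xy[0]<.8 and st[i,4]>80 and xy[1]<0: print(fitcup(im,xy))
for c in('cup0_center','cup1_center','cup2_center','cup1_nose'):
    for k in('top','side'):print(c,k,[(round(r['p'],2),np.round(r['xy']),np.round(atz(k,r['xy'],.09 if 'nose' in c else .07),3)) for r in pinpoint(k,c)])
# rack: dark slots in deck
for c in('top','side'):
    P=cloud(c,dp[c]);b=(200,110,360,220) if c=='top' else (290,160,390,290)
    g=im[c].mean(2)
    deck=(np.abs(P[...,2]-.112)<.012)&(P[...,0]>.5)&(P[...,0]<.8)&(abs(P[...,1]+.03)<.22)
    pts=P[deck];print(c,len(pts),cv2.minAreaRect(pts[:,:2].astype(np.float32)),np.median(pts[:,2]))
save('cups.png',np.hstack([im['top'][150:270,330:440],im['side'][265:385,255:375]]),3.4)
save('rack.png',np.hstack([im['top'][120:210,215:345],im['side'][165:290,290:390][:90]]),3.4)
E
```

```text
[279.5 131.5] 44 [ 0.76596839 -0.0093995 ]
[383.55201699 183.35244161] 471 [ 0.58531834 -0.33473984]Traceback (most recent call last):
  File "<stdin>", line 8, in <module>
  File "fit.py", line 32, in fitcup
    r=minimize(f,[xy[0],xy[1],y],method='Nelder-Mead',options=dict(initial_simplex=[[xy[0],xy[1],y],[xy[0]+.01,xy[1],y],[xy[0],xy[1]+.01,y],[xy[0],xy[1],y+.3]],maxfev=90))
    res = _minimize_neldermead(fun, x0, args, callback, bounds=bounds,
                               **options)
    fxr = func(xr)
    fx = function(np.copy(x), *(wrapper_args + args))
  File "fit.py", line 28, in f
    for c,(b,m) in obs.items(): e+=np.abs(hullmask(c,place(CUP,p,z),b)-m).sum()/m.sum()
                                          ~~~~~~~~^^^^^^^^^^^^^^^^^^^^
  File "fit.py", line 7, in hullmask
    q=np.array([proj(cam,p) for p in P]);q=((q+.5-[x0,y0])*K)
                ~~~~^^^^^^^
  File "h.py", line 14, in proj
    c=calibration(cam);p=np.array(c['R'])@np.array(X)+np.array(c['t']);return c['fx']*p[0]/p[2]+c['cx'],c['fy']*p[1]/p[2]+c['cy']
ValueError: time passes only in moves, steps and waits
```

```bash
python3 - <<'E'
s=open('h.py').read()
s=s.replace("def ray(","_c=calibration\n_C={k:_c(k) for k in('top','side')}\ncalibration=lambda k:_C[k]\ndef ray(",1)
i=s.index("def proj");j=s.index("def save")
s=s[:i]+"""def proj(cam,X):
    c=calibration(cam);p=np.array(X)@np.array(c['R']).T+np.array(c['t']);return np.stack([c['fx']*p[...,0]/p[...,2]+c['cx'],c['fy']*p[...,1]/p[...,2]+c['cy']],-1)
"""+s[j:];open('h.py','w').write(s)
f=open('fit.py').read().replace("np.array([proj(cam,p) for p in P])","proj(cam,P)")
f+='''
def fitrack(imgs,p0,cams=('top','side')):
    S=[box(0,.092,y-.012,y+.012,.112,.112) for y in(.07,-.01,-.09)]
    L=[box(.005,.10,y-.02,y+.02,.112,.112) for y in(.07,-.01,-.09)]
    def f(p):
        e=0
        for c in cams:
            g=imgs[c].mean(2)
            b=(200,100,380,230) if c=='top' else (270,150,410,300)
            s=hullmask(c,place(S,p),b);w=np.clip(hullmask(c,place(L,p),b)-s,0,1);q=g[b[1]:b[3],b[0]:b[2]]
            e+=((s*q).sum()/s.sum()-(w*q).sum()/w.sum())/50
        return e
    best=None
    for dx in(-.008,0,.008):
      for dy in(-.008,0,.008):
        q=np.array(p0)+[dx,dy,0]
        r=minimize(f,q,method='Nelder-Mead',options=dict(initial_simplex=[q,q+[.008,0,0],q+[0,.008,0],q+[0,0,.05]],maxfev=120))
        if best is None or r.fun<best.fun:best=r
    return np.round(best.x,4),round(best.fun,3)
'''
open('fit.py','w').write(f)
E
cat > look.py <<'E'
from fit import *
im={};dp={}
for c in('top','side'): im[c],dp[c]=read_camera(c)
m=yellow(im['top']).astype(np.uint8);n,l,st,ce=cv2.connectedComponentsWithStats(m)
E
python3 - <<'E'
from look import *
save('cups.png',np.hstack([im['top'][150:270,330:440],im['side'][265:385,255:375]]),3.4)
save('rack.png',np.hstack([im['top'][120:210,215:345],im['side'][165:255,290:390]]),3.4)
np.savez('im.npz',**im,dt=dp['top'],ds=dp['side'])
for i in range(1,n):
    if st[i,4]>80:
        xy=atz('top',ce[i],.07)[:2];print(ce[i],st[i,4],xy)
        if xy[0]<.8 and xy[1]<0: print(fitcup(im,xy), fitcup(im,xy,cams=('top',)), fitcup(im,xy,cams=('side',)))
for c in('cup0_center','cup1_center','cup2_center','cup1_nose'):
    for k in('top','side'):print(c,k,[(round(r['p'],2),np.round(r['xy']),np.round(atz(k,r['xy'],.09 if 'nose' in c else .07),3)) for r in pinpoint(k,c)])
for cs in(('top','side'),('top',),('side',)): print(fitrack(im,[.595,-.03,0.],cs))
E
```

```text
[383.55268817 183.30967742] 465 [ 0.58545635 -0.33475038]
(array([ 0.5888, -0.3417, -0.0166]), np.float64(0.254)) (array([ 0.5901, -0.3426,  0.0037]), np.float64(0.1)) (array([ 0.5882, -0.341 , -0.0245]), np.float64(0.13))
[354.15617716 233.46386946] 429 [ 0.42853518 -0.23317467]
(array([ 0.4301, -0.2375, -0.8228]), np.float64(0.254)) (array([ 0.4306, -0.2381, -0.626 ]), np.float64(0.132)) (array([ 0.4295, -0.2363, -0.845 ]), np.float64(0.106))
cup0_center top [(0.25, array([316., 150.]), array([ 0.699, -0.126,  0.07 ]))]
cup0_center side []
cup1_center top [(0.86, array([396., 226.]), array([ 0.447, -0.366,  0.07 ])), (0.71, array([386., 186.]), array([ 0.578, -0.341,  0.07 ])), (0.7, array([355., 188.]), array([ 0.573, -0.244,  0.07 ])), (0.65, array([418., 189.]), array([ 0.564, -0.443,  0.07 ])), (0.16, array([263., 153.]), array([0.696, 0.047, 0.07 ]))]
cup1_center side [(0.85, array([296., 345.]), array([ 0.441, -0.367,  0.07 ])), (0.72, array([332., 291.]), array([ 0.574, -0.231,  0.07 ])), (0.69, array([354., 363.]), array([ 0.572, -0.444,  0.07 ])), (0.51, array([238., 363.]
[... 316 characters left out ...]
)]
cup1_nose top [(0.83, array([386., 171.]), array([ 0.621, -0.339,  0.09 ])), (0.74, array([343., 182.]), array([ 0.589, -0.204,  0.09 ])), (0.72, array([402., 218.]), array([ 0.472, -0.379,  0.09 ])), (0.56, array([410., 191.]), array([ 0.555, -0.412,  0.09 ]))]
cup1_nose side [(0.94, array([330., 280.]), array([ 0.574, -0.207,  0.09 ])), (0.77, array([363., 321.]), array([ 0.623, -0.348,  0.09 ])), (0.62, array([312., 348.]), array([ 0.474, -0.393,  0.09 ])), (0.59, array([340., 350.]), array([ 0.543, -0.414,  0.09 ]))]
(array([ 0.597 , -0.0179, -0.0584]), np.float64(-2.413))
(array([ 0.5995, -0.0183, -0.0684]), np.float64(-0.803))
(array([ 0.5967, -0.0178, -0.0551]), np.float64(-1.623))
```

View pics/cups.png

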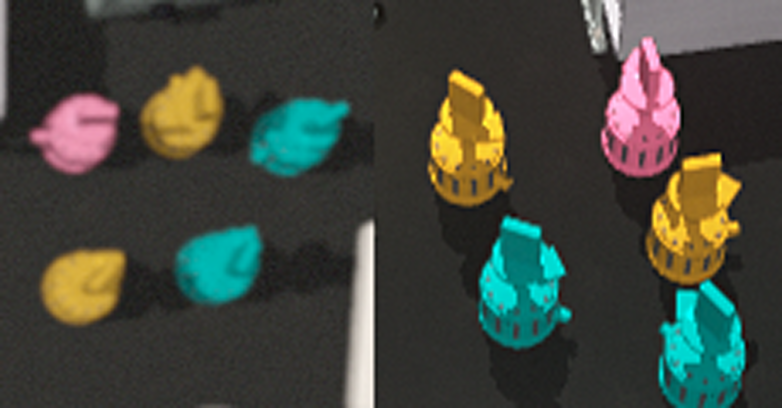

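View pics/rack.png

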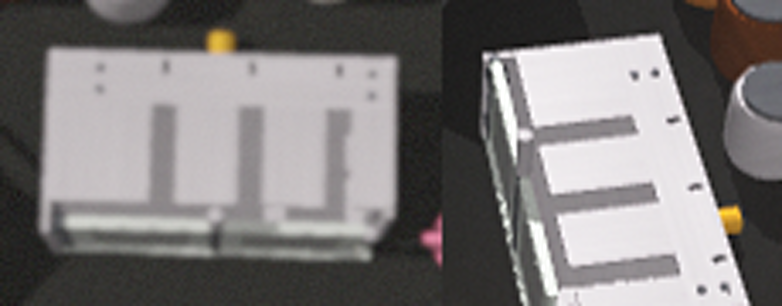

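{"op": "servo_tool", "data": {"delta_pos": [[1.2,-0.8,0],[2.4,-1.6,0],[3.6,-2.4,0],[4.8,-3.1,0],[6.0,-3.9,0]], "twist": [[0,0,1.2],[0,0,2.4],[0,0,3.6],[0,0,4.9],[0,0,4.9]], "hand": [0.6,0.6,0.6,0.6,0.6], "grip_force": 30}}

```text
time_s: 1.82
eef_pos: [0.3351, -0.3709, 0.2314]
orientation: [1.0, -0.004, 0.0, 0.0]
wrist_force: [0.3, -0.5, 0.7]
grip_width: 0.051
grasp_force: 0.0
```

{"op": "servo_tool", "data": {"delta_pos": [[0.6,-1.0,0],[1.3,-2.0,0],[1.9,-3.0,0],[2.6,-4.0,0],[3.2,-5.0,0]], "twist": [[0,0,0],[0,0,0],[0,0,0],[0,0,0],[0,0,0]], "hand": [0.6,0.6,0.6,0.6,0.6]}}

```text
time_s: 2.23
eef_pos: [0.4153, -0.2458, 0.2315]
orientation: [1.0, 0.0, 0.0, 0.0]
wrist_force: [0.8, -0.4, 0.1]
grip_width: 0.0511
grasp_force: 0.0
```

{"op": "servo_tool", "data": {"delta_pos": [[0.6,-1.0,0],[1.3,-2.0,0],[1.9,-3.0,0],[2.6,-4.0,0],[3.2,-5.0,0]], "twist": [[0,0,0],[0,0,0],[0,0,0],[0,0,0],[0,0,0]], "hand": [0.6,0.6,0.6,0.6,0.6]}}

```text
time_s: 2.65
eef_pos: [0.4953, -0.1208, 0.2314]
orientation: [1.0, 0.0, 0.0, 0.0]
wrist_force: [0.0, -0.4, -0.0]
grip_width: 0.051
grasp_force: 0.0
```

```bash
cat > st.py <<'E'
import sys
from h import *
def st(tgt=None,psi=None):
    s=monitor.sense();R=Ro.from_quat(s['orientation']).as_matrix();p=np.array(s['eef_pos'])
    print('t',round(s['time_s'],2),'tcp',np.round(p,4),'psi',round(np.arctan2(R[1,0],R[0,0]),4),'tilt',round(np.arccos(min(1,-R[2,2])),4),'F',np.round(s['wrist_force'],1),'w',round(s['grip_width'],4),'g',round(s['grasp_force'],1),'q',np.round(s['qpos'],2))
    if tgt is not None:
        print('delta units',np.round(R.T@(np.array(tgt)-p)/.025,2),end=' ')
        if psi is not None:
            G=Ro.from_euler('z',psi).as_matrix()@np.diag([1,-1,-1]);print('twist',np.round(np.degrees(Ro.from_matrix(R.T@G).as_rotvec())/5,2),end='')
        print()
if __name__=='__main__':
    a=[float(x) for x in sys.argv[1:]];st(a[:3] or None,a[3] if len(a)>3 else None)
E
python3 st.py .576 .003 .231 0
python3 - <<'E'
from fit import *
im=np.load('im.npz')
for u in((263.8,139.4),(289.1,140),(315,140.9)): print(atz('top',(u[0]-.5,u[1]-.5),.112))
P=cloud('top',im['dt'])
# deck back edge fit via depth
m=(np.abs(P[...,2]-.112)<.015)&(P[...,0]>.55)&(P[...,0]<.8)&(abs(P[...,1]+.03)<.2)
E=[]
for u in range(235,330):
    v=np.where(m[100:180,u])[0]
    if len(v): E.append(atz('top',(u,v[0]+100-.5),.112)[:2])
E=np.array(E);k=np.abs(E[:,0]-np.median(E[:,0]))<.015;print(len(E),k.sum(),np.polyfit(E[k,1],E[k,0],1))
E
```

```text
t 2.65 tcp [ 0.4953 -0.1208  0.2314] psi 0.0002 tilt 0.0004 F [ 0.  -0.4 -0. ] w 0.051 g 0.0 q [-0.39  0.01  1.58  0.    1.54  1.18]
delta units [ 3.23 -4.95  0.02] twist [ 0. -0.  0.]
[0.73044966 0.04286674 0.112     ]
[ 0.72601742 -0.03636339  0.112     ]
[ 0.72056662 -0.11729644  0.112     ]
95 95 [0.05877443 0.74023688]
```

{"op": "servo_tool", "data": {"delta_pos": [[0.7,-1.0,0],[1.4,-2.0,0],[2.0,-3.0,0],[2.7,-4.0,0],[3.28,-4.97,0]], "twist": [[0,0,0],[0,0,0],[0,0,0],[0,0,0],[0,0,0]], "hand": [0.6,0.6,0.6,0.6,0.6]}}

```text
time_s: 3.07
eef_pos: [0.5773, 0.0036, 0.2313]
orientation: [1.0, 0.0, 0.0, -0.0]
wrist_force: [0.6, -0.4, -0.7]
grip_width: 0.051
grasp_force: 0.0
```

{"op": "servo_tool", "data": {"delta_pos": [[0,0,0.8],[0,0,1.6],[0,0,2.4],[0,0,3.2],[0,0,3.8]], "twist": [[0,0,0],[0,0,0],[0,0,0],[0,0,0],[0,0,0]], "hand": [0.6,0.6,0.6,0.6,0.6]}}

```text
time_s: 3.48
eef_pos: [0.576, 0.0023, 0.1346]
orientation: [1.0, 0.0, -0.001, -0.0]
wrist_force: [-0.7, -0.1, -0.0]
grip_width: 0.051
grasp_force: 0.0
```

{"op": "servo_tool", "data": {"delta_pos": [[0,0,0],[0,0,0],[0,0,0],[0,0,0],[0,0,0]], "twist": [[0,0,0],[0,0,0],[0,0,0],[0,0,0],[0,0,0]], "hand": [0,0,0,0,0]}}

```text
time_s: 3.9
eef_pos: [0.577, 0.0014, 0.1376]
orientation: [1.0, -0.0, 0.001, 0.001]
wrist_force: [0.1, -5.4, -0.9]
grip_width: 0.0132
grasp_force: 30.3
```

```bash
python3 - <<'E'
from st import *
st()
T=np.array([.598,-.018]);a=-.0585
R=np.array([[np.cos(a),-np.sin(a)],[np.sin(a),np.cos(a)]])
p0=None
for q in np.arange(0,1.451,.145/2):
    p=R@[-.022-.14*np.sin(q),.160-.14*np.cos(q)]+T
    if p0 is None:p0=p
    d=(p-p0)/.025;print(round(q,3),np.round(p,4),np.round([d[0],-d[1]],2))
E
```

```text
t 3.9 tcp [0.577  0.0014 0.1376] psi -0.0001 tilt 0.002 F [ 0.1 -5.4 -0.9] w 0.0132 g 30.3 q [-0.13  0.2   1.57 -0.    1.37  1.44]
0.0 [0.5772 0.0033] [ 0. -0.]
0.072 [0.5671 0.0042] [-0.4  -0.04]
0.145 [0.5571 0.0059] [-0.8  -0.11]
0.217 [0.5472 0.0083] [-1.2 -0.2]
0.29 [0.5376 0.0114] [-1.58 -0.33]
0.362 [0.5282 0.0152] [-1.96 -0.48]
0.435 [0.5191 0.0197] [-2.33 -0.66]
0.507 [0.5103 0.0248] [-2.68 -0.86]
0.58 [0.502  0.0306] [-3.01 -1.09]
0.652 [0.494  0.0369] [-3.33 -1.35]
0.725 [0.4866 0.0438] [-3.62 -1.62]
0.798 [0.4797 0.0512] [-3.9  -1.92]
0.87 [0.4733 0.0591] [-4.16 -2.24]
0.942 [0.4675 0.0675] [-4.39 -2.57]
1.015 [0.4623 0.0762] [-4.59 -2.92]
1.088 [0.4578 0.0853] [-4.77 -3.28]
1.16 [0.454  0.0947] [-4.93 -3.66]
1.232 [0.4508 0.1044] [-5.05 -4.04]
1.305 [0.4484 0.1142] [-5.15 -4.44]
1.378 [0.4467 0.1242] [-5.22 -4.84]
1.45 [0.4457 0.1343] [-5.26 -5.24]
```

{"op": "servo_tool", "data": {"delta_pos": [[-0.4,-0.04,0],[-0.8,-0.11,0],[-1.2,-0.2,0],[-1.58,-0.33,0],[-1.96,-0.48,0]], "twist": [[0,0,0],[0,0,0],[0,0,0],[0,0,0],[0,0,0]], "hand": [0,0,0,0,0]}}

```text
time_s: 4.32
eef_pos: [0.5274, 0.0126, 0.1376]
orientation: [1.0, -0.0, 0.001, 0.001]
wrist_force: [-2.6, -12.5, 0.4]
grip_width: 0.0131
grasp_force: 30.7
```

{"op": "servo_tool", "data": {"delta_pos": [[-0.37,-0.18,0],[-0.72,-0.38,0],[-1.05,-0.61,0],[-1.37,-0.87,0],[-1.66,-1.14,0]], "twist": [[0,0,0],[0,0,0],[0,0,0],[0,0,0],[0,0,0]], "hand": [0,0,0,0,0]}}

```text
time_s: 4.73
eef_pos: [0.4843, 0.0399, 0.1376]
orientation: [1.0, -0.001, -0.001, 0.003]
wrist_force: [-24.2, -30.5, 12.8]
grip_width: 0.0127
grasp_force: 32.7
```

{"op": "servo_tool", "data": {"delta_pos": [[-0.28,-0.3,0],[-0.54,-0.62,0],[-0.77,-0.95,0],[-0.97,-1.3,0],[-1.15,-1.66,0]], "twist": [[0,0,0],[0,0,0],[0,0,0],[0,0,0],[0,0,0]], "hand": [0,0,0,0,0]}}

```text
time_s: 5.15
eef_pos: [0.4556, 0.0832, 0.1374]
orientation: [1.0, -0.0, -0.001, 0.001]
wrist_force: [-7.0, -3.6, 2.6]
grip_width: 0.0133
grasp_force: 30.9
```

{"op": "servo_tool", "data": {"delta_pos": [[-0.16,-0.38,0],[-0.28,-0.76,0],[-0.38,-1.16,0],[-0.45,-1.56,0],[-0.5,-1.96,0]], "twist": [[0,0,0],[0,0,0],[0,0,0],[0,0,0],[0,0,0]], "hand": [0,0,0,0,0]}}

```text
time_s: 5.57
eef_pos: [0.4447, 0.1333, 0.1374]
orientation: [1.0, -0.0, 0.0, 0.0]
wrist_force: [-6.9, -61.0, 11.9]
grip_width: 0.0132
grasp_force: 37.7
```

{"op": "servo_tool", "data": {"delta_pos": [[0,0,0],[0,0,0],[0,0,0]], "twist": [[0,0,0],[0,0,0],[0,0,0]], "hand": [0,0,0]}}

```text
time_s: 5.82
eef_pos: [0.4447, 0.1325, 0.1374]
orientation: [1.0, 0.0, 0.0, 0.001]
wrist_force: [-9.3, -11.9, 9.4]
grip_width: 0.0129
grasp_force: 32.5
```

```bash
python3 st.py .4457 .1343 .135 0
```

```text
t 5.82 tcp [0.4447 0.1325 0.1374] psi 0.0004 tilt 0.0018 F [ -9.3 -11.9   9.4] w 0.0129 g 32.5 q [ 0.12 -0.03  1.82 -0.    1.35  1.7 ]
delta units [ 0.04 -0.07  0.1 ] twist [ 0.02 -0.    0.  ]
```

{"op": "servo_tool", "data": {"delta_pos": [[0,0,0],[0,0,0],[0,0,0],[0,0,-0.6],[0,0,-1.2]], "twist": [[0,0,0],[0,0,0],[0,0,0],[0,0,0],[0,0,0]], "hand": [0.35,0.35,0.35,0.35,0.35]}}

```text
time_s: 6.23
eef_pos: [0.4445, 0.1332, 0.1664]
orientation: [1.0, 0.0, -0.001, -0.0]
wrist_force: [0.7, -0.2, -0.2]
grip_width: 0.0303
grasp_force: 0.0
```

{"op": "servo_tool", "data": {"delta_pos": [[0,0,-0.6],[0,0,-1.2],[0,0,-1.8],[0,0,-2.4],[0,0,-2.4]], "twist": [[0,0,0],[0,0,0],[0,0,0],[0,0,0],[0,0,0]], "hand": [0.35,0.35,0.35,0.35,0.35]}}

```text
time_s: 6.65
eef_pos: [0.4457, 0.1334, 0.2293]
orientation: [1.0, 0.0, 0.002, -0.0]
wrist_force: [-0.1, -0.3, 1.0]
grip_width: 0.0299
grasp_force: 0.0
```

```bash
cat > cups.py <<'E'
from look import *
for i in range(1,n):
    if st[i,4]>150:
        xy=atz('top',ce[i],.07)[:2]
        if xy[0]<.8 and xy[1]<.2: print(ce[i],st[i,4],fitcup(im,xy))
E
python3 cups.py; python3 - <<'E'
from look import *
from st import st
save('folded.png',im['top'][100:300,180:460],2.8)
st([.4297,-.2385,.2314],-.8)
E
```

```text
[383.54025424 183.375     ] 472 (array([ 0.5884, -0.3417, -0.0175]), np.float64(0.27))
[354.30361446 233.36144578] 415 (array([ 0.43  , -0.2383, -0.8232]), np.float64(0.234))
t 6.85 tcp [0.4445 0.1331 0.2256] psi 0.0003 tilt 0.0009 F [0.2 0.6 0.2] w 0.0301 g 0.0 q [ 0.12 -0.08  1.69  0.    1.54  1.7 ]
delta units [-0.6  14.86 -0.23] twist [0.   0.01 9.17]
```

View pics/folded.png

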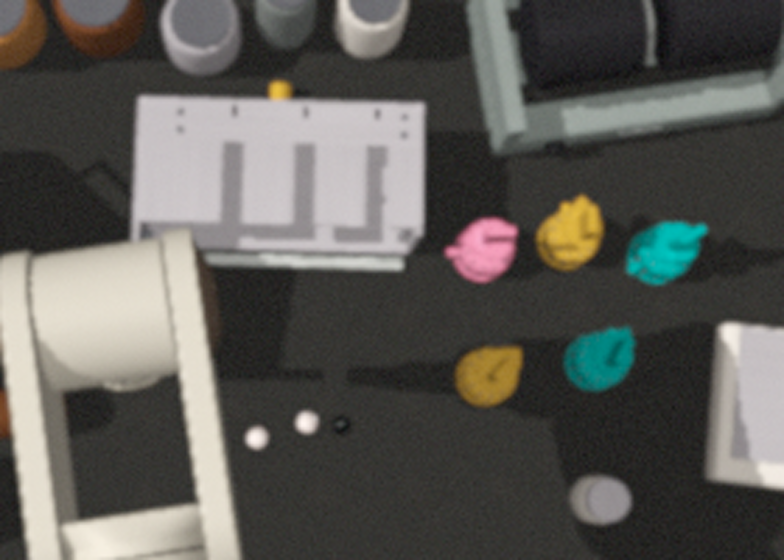

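{"op": "servo_tool", "data": {"delta_pos": [[-0.1,1.48,0],[-0.1,2.96,0],[-0.2,4.44,0],[-0.3,5.92,0],[-0.3,7.4,0]], "twist": [[0,0,0],[0,0,0],[0,0,0],[0,0,0],[0,0,0]], "hand": [0.5,0.5,0.5,0.5,0.5]}}

```text
time_s: 7.27
eef_pos: [0.4363, -0.0533, 0.2256]
orientation: [1.0, 0.0, -0.0, -0.0]
wrist_force: [0.5, -0.0, 0.0]
grip_width: 0.0427
grasp_force: 0.0
```

{"op": "servo_tool", "data": {"delta_pos": [[0,1.48,0],[-0.1,2.96,0],[-0.2,4.44,0],[-0.2,5.92,0],[-0.28,7.46,0]], "twist": [[0,0,1.4],[0,0,2.8],[0,0,4.2],[0,0,5.6],[0,0,7.0]], "hand": [0.5,0.5,0.5,0.5,0.5]}}

```text
time_s: 7.68
eef_pos: [0.4297, -0.2401, 0.2255]
orientation: [0.953, -0.304, -0.0, -0.0]
wrist_force: [0.8, -0.1, 0.5]
grip_width: 0.0425
grasp_force: 0.0
```

{"op": "servo_tool", "data": {"delta_pos": [[0,0,0.5],[0,0,1],[0,0,1],[0,0,1]], "twist": [[0,0,1.2],[0,0,2.4],[0,0,2.4],[0,0,2.4]], "hand": [0.5,0.5,0.5,0.5]}}

```text
time_s: 8.02
eef_pos: [0.4299, -0.2381, 0.2005]
orientation: [0.918, -0.397, -0.001, -0.0]
wrist_force: [0.1, 0.8, 0.2]
grip_width: 0.043
grasp_force: 0.0
```

```bash
python3 - <<'E'
from look import *
from st import st
st([.4298,-.2388,.103],-.82)
P=cloud('top',dp['top'])
for u in(250,265,290,310,324): print([tuple(np.round(P[v,u],3)) for v in(188,191,193,195,197)])
save('hoverB.png',im['side'][200:380,180:400],3.4)
E
```

```text
t 8.12 tcp [ 0.4305 -0.2381  0.2018] psi -0.8159 tilt 0.0003 F [0.3 0.  0.7] w 0.0426 g 0.0 q [-0.66 -0.01  1.67  0.    1.48  1.72]
delta units [-0.    0.04  3.95] twist [-0.   -0.    0.05]
[(np.float64(0.594), np.float64(0.093), np.float64(0.012)), (np.float64(0.585), np.float64(0.094), np.float64(0.008)), (np.float64(0.577), np.float64(0.093), np.float64(0.014)), (np.float64(0.573), np.float64(0.094), np.float64(-0.002)), (np.float64(0.565), np.float64(0.094), np.float64(0.001))]
[(np.float64(0.593), np.float64(0.044), np.float64(0.01)), (np.float64(0.582), np.float64(0.044), np.float64(0.012)), (np.float64(0.575), np.float64(0.044), np.float64(0.014)), (np.float64(0.57), np.float64(0.044), np.float64(0.005)), (np.float64(0.564), np.float64(0.045), np.float64(-0.001))]
[(np.float64(0.59), np.float64(-0.039), np.float64(0.01)), (np.float64(0.58), np.float64(-0.039), np.float64(0.01)), (np.float64(0.574), np.float64(-0.039), np.float64(0.005)), (np.float64(0.569), np.float64(-0.039), np.float64(-0.002)), (np.float64(0.562), np.float64(-0.039), np.float64(-0.001))]
[(np.float64(0.589), np.float64(-0.106), np.float64(0.008)), (np.float64(0.581), np.float64(-0.106), np.float64(-0.003)), (np.float64(0.572), np.float64(-0.105), np.float64(0.006)), (np.float64(0.564), np.float64(-0.104), np.float64(0.012)), (np.float64(0.56), np.float64(-0.105), np.float64(-0.0))]
[(np.float64(0.587), np.float64(-0.152), np.float64(0.011)), (np.float64(0.578), np.float64(-0.152), np.float64(0.0)), (np.float64(0.572), np.float64(-0.152), np.float64(-0.001)), (np.float64(0.565), np.float64(-0.152), np.float64(0.001)), (np.float64(0.559), np.float64(-0.152), np.float64(-0.002))]
```

View pics/hoverB.png

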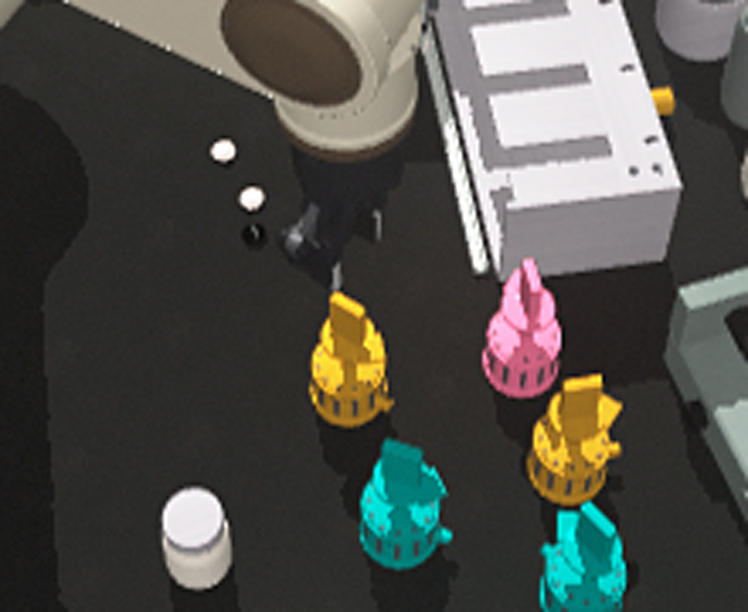

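The picture shows the gripper directly above the brass cup at crop (347,315). The two turquoise cups and the pink one are clear of it, and the track in front of the slots is open.

{"op": "servo_tool", "data": {"delta_pos": [[0,0,1],[0,0,2],[0,0,3],[0,0,3.6],[0,0,3.9]], "twist": [[0,0,0],[0,0,0],[0,0,0],[0,0,0],[0,0,0]], "hand": [0.5,0.5,0.5,0.5,0.5]}}

```text
time_s: 8.53
eef_pos: [0.43, -0.2377, 0.1024]
orientation: [0.918, -0.397, -0.001, -0.0]
wrist_force: [0.3, -1.0, -0.3]
grip_width: 0.0427
grasp_force: 0.0
```

{"op": "servo_tool", "data": {"delta_pos": [[0,0,0],[0,0,0],[0,0,0],[0,0,0],[0,0,0]], "twist": [[0,0,0],[0,0,0],[0,0,0],[0,0,0],[0,0,0]], "hand": [0,0,0,0,0], "grip_force": 60}}

```text
time_s: 8.95
eef_pos: [0.4309, -0.2389, 0.1052]
orientation: [0.917, -0.398, 0.001, 0.0]
wrist_force: [-0.4, -0.6, 7.7]
grip_width: 0.0092
grasp_force: 60.0
```

```bash
python3 st.py .43 -.238 .103 -.0585
```

```text
t 8.95 tcp [ 0.4309 -0.2389  0.1052] psi -0.8197 tilt 0.0024 F [-0.4 -0.6  7.7] w 0.0092 g 60.0 q [-0.66  0.06  1.8   0.    1.28  1.73]
delta units [-0.05  0.    0.09] twist [ 0.01 -0.03 -8.72]
```

{"op": "servo_tool", "data": {"delta_pos": [[0,0,-0.8],[0,0,-2],[0,0,-3.3],[0,0,-4.6],[0,0,-5.8]], "twist": [[0,0,0],[0,0,0],[0,0,0],[0,0,0],[0,0,0]], "hand": [0,0,0,0,0]}}

```text
time_s: 9.37
eef_pos: [0.4301, -0.2383, 0.2512]
orientation: [0.917, -0.399, 0.0, 0.0]
wrist_force: [0.5, -0.8, -4.5]
grip_width: 0.0096
grasp_force: 59.0
```

{"op": "servo_tool", "data": {"delta_pos": [[-0.5,-1.2,-0.2],[-1.1,-2.5,-0.4],[-1.7,-3.9,-0.5],[-2.3,-5.2,-0.5],[-2.9,-6.6,-0.5]], "twist": [[0,0,-1.4],[0,0,-2.8],[0,0,-4.2],[0,0,-5.6],[0,0,-7.0]], "hand": [0,0,0,0,0]}}

```text
time_s: 9.78
eef_pos: [0.5017, -0.0713, 0.2621]
orientation: [0.995, -0.102, 0.0, 0.0]
wrist_force: [1.9, -0.4, -4.7]
grip_width: 0.0089
grasp_force: 59.5
```

```bash
python3 st.py .5219 -.0254 .262 -.0585
```

```text
t 9.78 tcp [ 0.5017 -0.0713  0.2621] psi -0.2034 tilt 0.0009 F [ 1.9 -0.4 -4.7] w 0.0089 g 59.5 q [-0.29 -0.    1.54  0.    1.6   1.48]
delta units [ 0.42 -1.96  0.  ] twist [ 0.   -0.01 -1.66]
```

{"op": "servo_tool", "data": {"delta_pos": [[0.2,-1.0,0],[0.42,-1.96,0],[0.42,-1.96,0]], "twist": [[0,0,-0.9],[0,0,-1.7],[0,0,-1.7]], "hand": [0,0,0]}}

```text
time_s: 10.03
eef_pos: [0.5229, -0.0236, 0.2615]
orientation: [1.0, -0.026, 0.0, -0.001]
wrist_force: [0.2, 1.0, -3.2]
grip_width: 0.0091
grasp_force: 60.1
```

{"op": "servo_tool", "data": {"delta_pos": [[0,0,1],[0,0,2],[0,0,3],[0,0,4],[0,0,4.8]], "twist": [[0,0,0],[0,0,0],[0,0,0],[0,0,0],[0,0,0]], "hand": [0,0,0,0,0]}}

```text
time_s: 10.45
eef_pos: [0.5213, -0.0273, 0.1398]
orientation: [1.0, -0.031, -0.0, -0.0]
wrist_force: [0.2, -0.9, -4.2]
grip_width: 0.0094
grasp_force: 60.0
```

```bash
python3 - <<'E'
from look import *
from st import st
st([.5219,-.0254,.141],-.0585)
for z in(.033,.038,.043): print(z,fitcup(im,[.522,-.0254],z,yaws=[-.3,0]),fitcup(im,[.522,-.0254],z,yaws=[-.3,0],cams=('side',)))
save('mouthB.png',im['side'][150:300,240:400],3.8)
E
```

```text
t 10.55 tcp [ 0.5203 -0.0271  0.1386] psi -0.0615 tilt 0.005 F [-1.   0.7 -3.8] w 0.0093 g 59.9 q [-0.2   0.09  1.69  0.    1.36  1.43]
delta units [ 0.06 -0.07 -0.09] twist [-0.01  0.06 -0.03]
0.033 (array([ 0.5178, -0.0249, -0.0861]), np.float64(1.999)) (array([ 0.5183, -0.0261, -0.0824]), np.float64(0.381))
0.038 (array([ 0.5171, -0.0267, -0.1233]), np.float64(2.06)) (array([ 0.5175, -0.0291, -0.0917]), np.float64(0.389))
0.043 (array([ 0.5166, -0.0273, -0.2334]), np.float64(2.15)) (array([ 0.5165, -0.033 , -0.0935]), np.float64(0.395))
```

View pics/mouthB.png

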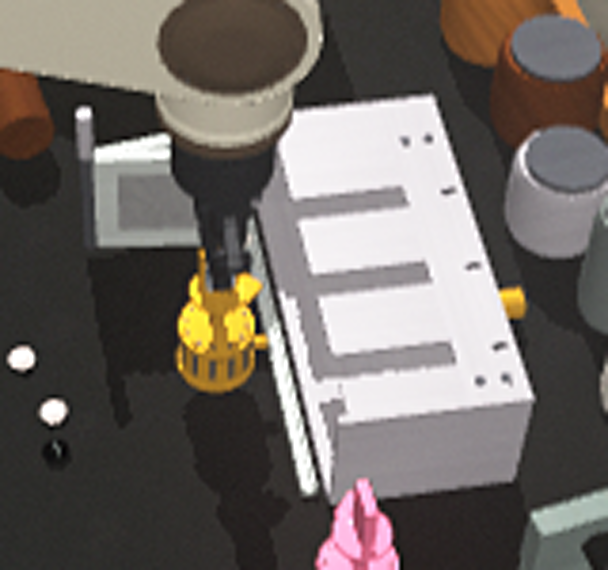

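{"op": "servo_tool", "data": {"delta_pos": [[0.7,-0.04,0],[1.4,-0.04,0],[2.1,-0.04,0],[2.8,-0.04,0],[3.5,-0.04,0]], "twist": [[0,0,0],[0,0,0],[0,0,0],[0,0,0],[0,0,0]], "hand": [0,0,0,0,0]}}

```text
time_s: 10.97
eef_pos: [0.6106, -0.0318, 0.1433]
orientation: [1.0, -0.031, 0.001, 0.0]
wrist_force: [-0.3, -0.7, -3.4]
grip_width: 0.0091
grasp_force: 60.0
```

{"op": "servo_tool", "data": {"delta_pos": [[0.5,0,0],[1.0,0,0],[1.5,0,0],[2.0,0,0],[2.5,0,0]], "twist": [[0,0,0],[0,0,0],[0,0,0],[0,0,0],[0,0,0]], "hand": [0,0,0,0,0]}}

```text
time_s: 11.38
eef_pos: [0.6727, -0.0356, 0.1433]
orientation: [1.0, -0.031, 0.001, 0.0]
wrist_force: [0.2, 0.1, -3.9]
grip_width: 0.0092
grasp_force: 60.0
```

```bash
python3 - <<'E'
from look import *
from st import st
c,s=np.cos(-.0585),np.sin(-.0585)
t=np.array([.5974,-.0198])+np.array([[c,-s],[s,c]])@[.086,-.01]
st([*t,.141],-.0585)
print(proj('side',[*t,.112]))
save('inB.png',np.hstack([im['side'][170:270,290:400],im['top'][110:210,235:345]]),3.6)
E
```

```text
t 11.48 tcp [ 0.6733 -0.0357  0.1428] psi -0.0613 tilt 0.0017 F [-0.6 -0.3 -4.1] w 0.0092 g 60.0 q [-0.17  0.39  1.31  0.    1.44  1.46]
delta units [ 0.37 -0.06  0.07] twist [ 0.   -0.02 -0.03]
[350.71892337 221.65166862]
```

View pics/inB.png

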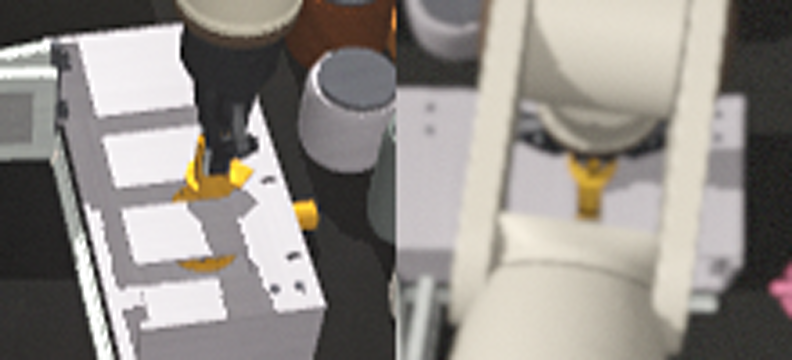

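{"op": "servo_tool", "data": {"delta_pos": [[0.1,0,0],[0.2,0,0],[0.28,0,0],[0.34,0,0],[0.4,0,0]], "twist": [[0,0,0],[0,0,0],[0,0,0],[0,0,0],[0,0,0]], "hand": [0,0,0,0,0]}}

```text
time_s: 11.9
eef_pos: [0.6817, -0.0359, 0.1416]
orientation: [1.0, -0.03, 0.0, -0.0]
wrist_force: [-0.2, -0.4, -4.2]
grip_width: 0.0089
grasp_force: 60.0
```

{"op": "servo_tool", "data": {"delta_pos": [[0.04,0,0],[0.08,0,0],[0.08,0,0]], "twist": [[0,0,0],[0,0,0],[0,0,0]], "hand": [0,0,0]}}

```text
time_s: 12.15
eef_pos: [0.6834, -0.036, 0.1413]
orientation: [1.0, -0.03, -0.0, -0.0]
wrist_force: [-4.5, 0.4, -2.5]
grip_width: 0.0094
grasp_force: 60.3
```

{"op": "servo_tool", "data": {"delta_pos": [[0.04,0,0],[0.04,0,0.15],[0.04,0,0.3],[0.04,0,0.4],[0.04,0,0.5]], "twist": [[0,0,0],[0,0,0],[0,0,0],[0,0,0],[0,0,0]], "hand": [0,0,0,0,0]}}

```text
time_s: 12.57
eef_pos: [0.6838, -0.036, 0.1291]
orientation: [1.0, -0.03, -0.001, -0.0]
wrist_force: [-29.8, 2.4, 49.6]
grip_width: 0.0093
grasp_force: 68.8
```

{"op": "servo_tool", "data": {"delta_pos": [[0,0,0.04],[0,0,0.08],[0,0,0.08]], "twist": [[0,0,0],[0,0,0],[0,0,0]], "hand": [0,0,0]}}

```text
time_s: 12.82
eef_pos: [0.6838, -0.036, 0.1291]
orientation: [1.0, -0.03, -0.0, 0.0]
wrist_force: [-20.8, 1.7, 22.5]
grip_width: 0.0095
grasp_force: 64.2
```

{"op": "servo_tool", "data": {"delta_pos": [[0,0,-0.04],[0,0,-0.04],[0,0,-0.04],[0,0,-0.04],[0,0,-0.04]], "twist": [[0,0,0],[0,0,0],[0,0,0],[0,0,0],[0,0,0]], "hand": [0.1,0.2,0.3,0.35,0.35]}}

```text
time_s: 13.23
eef_pos: [0.6849, -0.036, 0.1279]
orientation: [1.0, -0.03, 0.0, -0.0]
wrist_force: [0.5, -0.2, 0.1]
grip_width: 0.0296
grasp_force: 0.0
```

{"op": "servo_tool", "data": {"delta_pos": [[0,0,-0.5],[0,0,-1.5],[0,0,-2.5],[0,0,-3.5],[0,0,-4.4]], "twist": [[0,0,0],[0,0,0],[0,0,0],[0,0,0],[0,0,0]], "hand": [0.35,0.35,0.35,0.35,0.35]}}

```text
time_s: 13.65
eef_pos: [0.6847, -0.036, 0.2406]
orientation: [1.0, -0.03, 0.001, 0.0]
wrist_force: [0.2, -0.5, 0.0]
grip_width: 0.0303
grasp_force: 0.0
```

{"op": "servo_tool", "data": {"delta_pos": [[-1.4,0,0],[-2.8,0,0],[-4.2,0,0],[-5.6,0,0],[-7,0,0]], "twist": [[0,0,0],[0,0,0],[0,0,0],[0,0,0],[0,0,0]], "hand": [0.5,0.5,0.5,0.5,0.5]}}

```text
time_s: 14.07
eef_pos: [0.5084, -0.0252, 0.2385]
orientation: [1.0, -0.03, 0.0, 0.0]
wrist_force: [0.5, 0.3, 1.1]
grip_width: 0.0428
grasp_force: 0.0
```

```bash
python3 - <<'E'
from look import *
from st import st
a=fitcup(im,[.59,-.34]);print(a)
b=fitcup(im,[.684,-.036],.024,yaws=[-.3,0],cams=('side',));print(b)
st([a[0][0]-.0005,a[0][1]-.0005,.23],-.0175)
save('hungB.png',np.hstack([im['side'][150:290,290:400],im['top'][110:250,235:430]]),2.4)
E
```

```text
(array([ 0.5884, -0.3417, -0.0132]), np.float64(0.258))
(array([ 0.7054,  0.0046, -1.9812]), np.float64(1.744))
t 14.17 tcp [ 0.5066 -0.0249  0.2396] psi -0.0608 tilt 0.0015 F [0.3 1.1 0.7] w 0.0423 g 0.0 q [-0.2   0.    1.58 -0.    1.56  1.43]
delta units [ 4.02 12.47  0.39] twist [ 0.   -0.02 -0.5 ]
```

View pics/hungB.png

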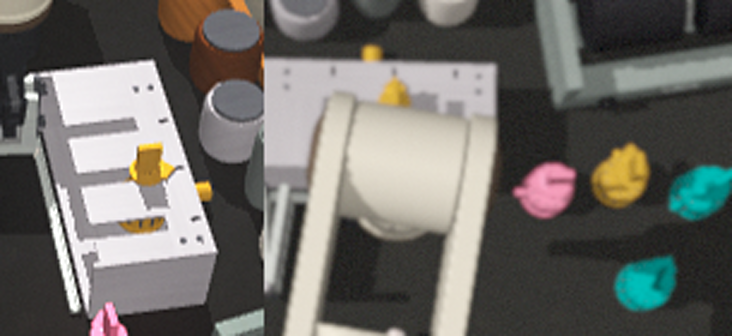

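{"op": "servo_tool", "data": {"delta_pos": [[0.4,1.25,0],[0.8,2.5,0],[1.2,3.75,0],[1.6,5.0,0],[2.0,6.25,0]], "twist": [[0,0,0],[0,0,0],[0,0,0],[0,0,0],[0,0,0]], "hand": [0.5,0.5,0.5,0.5,0.5]}}

```text
time_s: 14.58
eef_pos: [0.5511, -0.1862, 0.2387]
orientation: [1.0, -0.03, 0.001, 0.0]
wrist_force: [1.6, 0.5, 0.1]
grip_width: 0.0427
grasp_force: 0.0
```

{"op": "servo_tool", "data": {"delta_pos": [[0.4,1.25,0],[0.8,2.5,0],[1.2,3.75,0],[1.6,5.0,0],[2.0,6.2,0]], "twist": [[0,0,-0.1],[0,0,-0.2],[0,0,-0.3],[0,0,-0.4],[0,0,-0.5]], "hand": [0.5,0.5,0.5,0.5,0.5]}}

```text
time_s: 15.0
eef_pos: [0.5914, -0.3442, 0.2384]
orientation: [1.0, -0.009, 0.0, 0.0]
wrist_force: [0.4, 0.0, 1.5]
grip_width: 0.0428
grasp_force: 0.0
```

```bash
python3 - <<'E'
from look import *
from st import st
print(fitcup(im,[.59,-.34],cams=('side',)))
st([.588,-.342,.103],-.016)
E
```

```text
(array([ 0.5881, -0.3413, -0.026 ]), np.float64(0.137))
t 15.1 tcp [ 0.5913 -0.3465  0.2369] psi -0.02 tilt 0.0008 F [0.2 0.7 0. ] w 0.0425 g 0.0 q [-0.64  0.38  1.14 -0.    1.62  0.95]
delta units [-0.13 -0.18  5.36] twist [ 0.    0.01 -0.05]
```

{"op": "servo_tool", "data": {"delta_pos": [[-0.13,-0.13,1.1],[-0.13,-0.13,2.2],[-0.13,-0.13,3.4],[-0.13,-0.13,4.6],[-0.13,-0.13,5.35]], "twist": [[0,0,0],[0,0,0],[0,0,0],[0,0,0],[0,0,0]], "hand": [0.5,0.5,0.5,0.5,0.5]}}

```text
time_s: 15.52
eef_pos: [0.5873, -0.3381, 0.1015]
orientation: [1.0, -0.009, -0.001, -0.001]
wrist_force: [-0.3, -0.4, -0.3]
grip_width: 0.0427
grasp_force: 0.0
```

{"op": "servo_tool", "data": {"delta_pos": [[0,0,0],[0,0,0],[0,0,0],[0,0,0],[0,0,0]], "twist": [[0,0,0],[0,0,0],[0,0,0],[0,0,0],[0,0,0]], "hand": [0,0,0,0,0]}}

```text
time_s: 15.93
eef_pos: [0.5881, -0.3391, 0.1055]
orientation: [1.0, -0.009, 0.001, 0.0]
wrist_force: [0.6, -0.6, -3.5]
grip_width: 0.0091
grasp_force: 60.5
```

```bash
python3 st.py .5172 -.1052 .262 -.0585
```

```text
t 15.93 tcp [ 0.5881 -0.3391  0.1055] psi -0.0172 tilt 0.0017 F [ 0.6 -0.6 -3.5] w 0.0091 g 60.5 q [-0.64  0.43  1.34  0.    1.37  0.95]
delta units [-2.99 -9.3  -6.27] twist [ 0.01 -0.02  0.47]
```

{"op": "servo_tool", "data": {"delta_pos": [[0,0,-0.8],[0,0,-2],[0,0,-3.4],[0,0,-4.8],[0,0,-6.2]], "twist": [[0,0,0],[0,0,0],[0,0,0],[0,0,0],[0,0,0]], "hand": [0,0,0,0,0]}}

```text
time_s: 16.35
eef_pos: [0.5875, -0.3386, 0.2616]
orientation: [1.0, -0.009, 0.0, 0.0]
wrist_force: [0.7, -0.1, -3.5]
grip_width: 0.0094
grasp_force: 60.5
```

{"op": "servo_tool", "data": {"delta_pos": [[-0.3,-0.9,0],[-0.6,-1.8,0],[-0.9,-2.8,0],[-1.2,-3.7,0],[-1.5,-4.6,0]], "twist": [[0,0,0],[0,0,0],[0,0,0],[0,0,0],[0,0,0]], "hand": [0,0,0,0,0]}}

```text
time_s: 16.77
eef_pos: [0.5517, -0.2221, 0.2598]
orientation: [1.0, -0.009, 0.0, 0.0]
wrist_force: [-0.2, 0.1, -3.0]
grip_width: 0.0093
grasp_force: 60.5
```

{"op": "servo_tool", "data": {"delta_pos": [[-0.3,-0.9,0],[-0.6,-1.8,0],[-0.9,-2.8,0],[-1.2,-3.7,0],[-1.5,-4.6,0]], "twist": [[0,0,0.1],[0,0,0.2],[0,0,0.3],[0,0,0.4],[0,0,0.47]], "hand": [0,0,0,0,0]}}

```text
time_s: 17.18
eef_pos: [0.5161, -0.1065, 0.2599]
orientation: [1.0, -0.029, 0.001, 0.0]
wrist_force: [-0.4, 0.6, -2.3]
grip_width: 0.0093
grasp_force: 60.5
```

{"op": "servo_tool", "data": {"delta_pos": [[0,0,0],[0,0,0]], "twist": [[0,0,0],[0,0,0]], "hand": [0,0]}}

```text
time_s: 17.35
eef_pos: [0.5165, -0.1067, 0.2602]
orientation: [1.0, -0.028, 0.001, 0.0]
wrist_force: [0.2, -0.8, -3.1]
grip_width: 0.0093
grasp_force: 60.6
```

```bash
python3 st.py .5172 -.1052 .141 -.0585
```

```text
t 17.35 tcp [ 0.5165 -0.1067  0.2602] psi -0.0567 tilt 0.0018 F [ 0.2 -0.8 -3.1] w 0.0093 g 60.6 q [-0.35  0.04  1.5   0.    1.6   1.28]
delta units [ 0.01 -0.06  4.77] twist [ 0.   -0.02  0.02]
```

{"op": "servo_tool", "data": {"delta_pos": [[0,-0.05,1],[0,-0.05,2],[0,-0.05,3],[0,-0.05,4],[0,-0.05,4.76]], "twist": [[0,0,0],[0,0,0],[0,0,0],[0,0,0],[0,0,0]], "hand": [0,0,0,0,0]}}

```text
time_s: 17.77
eef_pos: [0.5165, -0.107, 0.1384]
orientation: [1.0, -0.029, -0.0, -0.0]
wrist_force: [-1.2, 0.0, -3.3]
grip_width: 0.009
grasp_force: 60.4
```

{"op": "servo_tool", "data": {"delta_pos": [[0.4,0,0],[0.8,0,0],[1.2,0,0],[1.6,0,0],[2.0,0,0]], "twist": [[0,0,0],[0,0,0],[0,0,0],[0,0,0],[0,0,0]], "hand": [0,0,0,0,0]}}

```text
time_s: 18.18
eef_pos: [0.5685, -0.1096, 0.1412]
orientation: [1.0, -0.029, 0.001, 0.0]
wrist_force: [-0.2, -0.5, -2.6]
grip_width: 0.0089
grasp_force: 60.5
```

```bash
python3 - <<'E'
from look import *
from st import st
c,s=np.cos(-.0585),np.sin(-.0585)
t=np.array([.5974,-.0198])+np.array([[c,-s],[s,c]])@[.086,-.09]
st([*t,.141],-.0585)
save('mouthA.png',im['side'][150:300,270:400],4)
E
```

```text
t 18.28 tcp [ 0.5685 -0.1095  0.1405] psi -0.058 tilt 0.0011 F [-0.7  0.7 -3.8] w 0.0089 g 60.5 q [-0.32  0.2   1.56  0.    1.38  1.31]
delta units [ 4.39 -0.05 -0.01] twist [ 0.   -0.01  0.01]
```

View pics/mouthA.png

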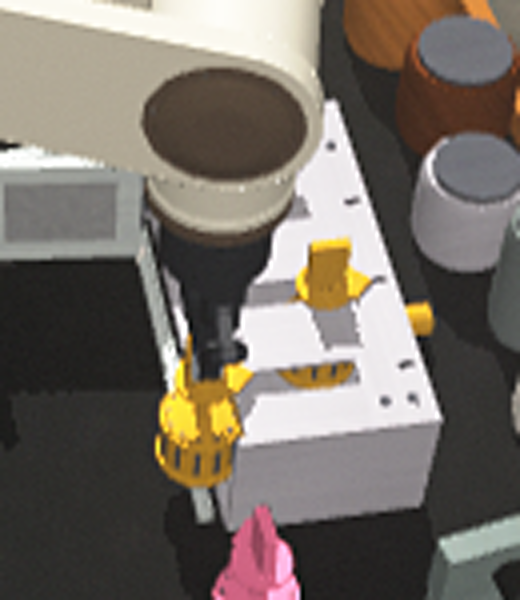

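The held cup lines up with slot 2, whose mouth is at about (255,380). Cup B hangs in slot 1 with its nose at the mark (380,283). I'll keep sliding in.

{"op": "servo_tool", "data": {"delta_pos": [[0.4,0,0],[0.8,0,0],[1.2,0,0],[1.6,0,0],[2.0,0,0]], "twist": [[0,0,0],[0,0,0],[0,0,0],[0,0,0],[0,0,0]], "hand": [0,0,0,0,0]}}

```text
time_s: 18.7
eef_pos: [0.6177, -0.1122, 0.1401]
orientation: [1.0, -0.029, 0.0, -0.0]
wrist_force: [-0.6, 0.5, -2.5]
grip_width: 0.0091
grasp_force: 60.5
```

{"op": "servo_tool", "data": {"delta_pos": [[0.5,0,0],[1.0,0,0],[1.5,0,0],[1.9,0,0],[2.15,0,0]], "twist": [[0,0,0],[0,0,0],[0,0,0],[0,0,0],[0,0,0]], "hand": [0,0,0,0,0]}}

```text
time_s: 19.12
eef_pos: [0.6716, -0.1153, 0.1397]
orientation: [1.0, -0.029, -0.0, -0.0]
wrist_force: [-0.9, -0.1, -2.9]
grip_width: 0.0093
grasp_force: 60.5
```

{"op": "servo_tool", "data": {"delta_pos": [[0.06,0,0],[0.12,0,0],[0.18,0,0],[0.18,0,0]], "twist": [[0,0,0],[0,0,0],[0,0,0],[0,0,0]], "hand": [0,0,0,0]}}

```text
time_s: 19.45
eef_pos: [0.6747, -0.1156, 0.1402]
orientation: [1.0, -0.029, 0.0, -0.0]
wrist_force: [0.4, 1.0, -3.1]
grip_width: 0.009
grasp_force: 60.5
```

```bash
python3 st.py .678 -.1147 .129 -.0585
```

```text
t 19.45 tcp [ 0.6747 -0.1156  0.1402] psi -0.0583 tilt 0.0001 F [ 0.4  1.  -3.1] w 0.009 g 60.5 q [-0.28  0.42  1.28  0.    1.44  1.35]
delta units [ 0.13 -0.04  0.45] twist [-0. -0.  0.]
```

{"op": "servo_tool", "data": {"delta_pos": [[0.04,0,0],[0.08,0,0],[0.12,0,0],[0.12,0,0]], "twist": [[0,0,0],[0,0,0],[0,0,0],[0,0,0]], "hand": [0,0,0,0]}}

```text
time_s: 19.78
eef_pos: [0.6777, -0.1158, 0.1401]
orientation: [1.0, -0.029, -0.0, -0.0]
wrist_force: [0.0, -0.2, -3.2]
grip_width: 0.0089
grasp_force: 60.5
```

{"op": "servo_tool", "data": {"delta_pos": [[0.03,0,0],[0.06,0,0],[0.06,0,0]], "twist": [[0,0,0],[0,0,0],[0,0,0]], "hand": [0,0,0]}}

```text
time_s: 20.03
eef_pos: [0.6784, -0.1158, 0.14]
orientation: [1.0, -0.029, -0.001, -0.0]
wrist_force: [-9.3, 0.0, 0.9]
grip_width: 0.0092
grasp_force: 61.2
```

Contact with the slot's end. I'll lower it gently onto the deck and release.

{"op": "servo_tool", "data": {"delta_pos": [[0.02,0,0.15],[0.02,0,0.3],[0.02,0,0.4],[0.02,0,0.45],[0.02,0,0.48]], "twist": [[0,0,0],[0,0,0],[0,0,0],[0,0,0],[0,0,0]], "hand": [0,0,0,0,0]}}

```text
time_s: 20.45
eef_pos: [0.6786, -0.1158, 0.1293]
orientation: [1.0, -0.029, -0.001, 0.0]
wrist_force: [-23.5, 2.1, 23.2]
grip_width: 0.0091
grasp_force: 64.4
```

{"op": "servo_tool", "data": {"delta_pos": [[0,0,0],[0,0,0]], "twist": [[0,0,0],[0,0,0]], "hand": [0,0]}}

```text
time_s: 20.62
eef_pos: [0.6785, -0.1158, 0.1294]
orientation: [1.0, -0.029, -0.001, 0.0]
wrist_force: [-19.1, 1.4, 14.7]
grip_width: 0.0092
grasp_force: 63.4
```

{"op": "servo_tool", "data": {"delta_pos": [[0,0,-0.02],[0,0,-0.02],[0,0,-0.02],[0,0,-0.02],[0,0,-0.02]], "twist": [[0,0,0],[0,0,0],[0,0,0],[0,0,0],[0,0,0]], "hand": [0.1,0.2,0.3,0.35,0.35]}}

```text
time_s: 21.03
eef_pos: [0.6799, -0.1158, 0.1287]
orientation: [1.0, -0.029, 0.0, -0.0]
wrist_force: [-0.7, -0.6, 0.0]
grip_width: 0.0296
grasp_force: 0.0
```

{"op": "servo_tool", "data": {"delta_pos": [[0,0,-0.5],[0,0,-1.5],[0,0,-2.5],[0,0,-3.5],[0,0,-4.4]], "twist": [[0,0,0],[0,0,0],[0,0,0],[0,0,0],[0,0,0]], "hand": [0.35,0.35,0.35,0.35,0.35]}}

```text
time_s: 21.45
eef_pos: [0.6798, -0.1158, 0.2414]
orientation: [1.0, -0.029, 0.001, 0.0]
wrist_force: [-1.0, 0.1, -0.3]
grip_width: 0.0301
grasp_force: 0.0
```

{"op": "servo_tool", "data": {"delta_pos": [[-1.4,0,0],[-2.8,0,0],[-4.2,0,0],[-5.6,0,0],[-7,0,0]], "twist": [[0,0,0],[0,0,0],[0,0,0],[0,0,0],[0,0,0]], "hand": [0.6,0.6,0.6,0.6,0.6]}}

```text
time_s: 21.87
eef_pos: [0.5034, -0.1054, 0.2393]
orientation: [1.0, -0.029, 0.0, 0.0]
wrist_force: [-0.0, -0.9, 1.1]
grip_width: 0.0511
grasp_force: 0.0
```

```bash
python3 - <<'E'
from look import *
from st import st
st([.4447,.1325,.235],0)
save('hungA.png',np.hstack([im['side'][150:300,290:400],im['top'][110:260,215:390]]),2.7)
for c,n_,z in(('side','guard_pin',.152),('top','guard_pin',.152)): print([(round(r['p'],2),np.round(atz(c,r['xy'],z),3)) for r in pinpoint(c,n_)[:2]])
E
```

```text
t 21.97 tcp [ 0.5017 -0.1052  0.2404] psi -0.0586 tilt 0.0015 F [-0.   0.4  0.9] w 0.0513 g 0.0 q [-0.36  0.02  1.56 -0.    1.56  1.27]
delta units [-2.83 -9.36  0.21] twist [ 0.01 -0.02 -0.67]
[(0.96, array([0.449, 0.154, 0.152])), (0.7, array([ 0.563, -0.139,  0.152]))]
[(0.76, array([0.456, 0.132, 0.152])), (0.55, array([ 0.665, -0.105,  0.152]))]
```

View pics/hungA.png

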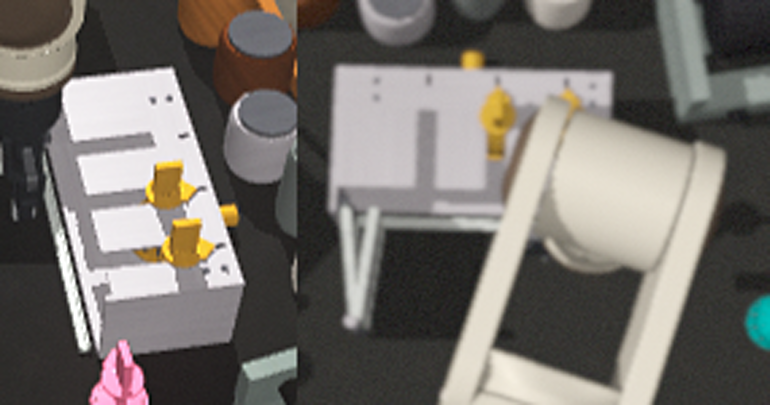

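```bash
python3 - <<'E'
from look import *
print(atz('top',(234.9,228.8),.175), proj('top',[.4447,.1343,.175]), proj('side',[.4447,.1343,.175]))
print(np.vstack([proj('top',[.4447,.1343,.175])]))
P=cloud('side',dp['side']);m=(P[...,2]>.135)&(P[...,2]<.185)&(np.hypot(P[...,0]-.45,P[...,1]-.14)<.04)
print(m.sum(),np.median(P[m],0)); P=cloud('top',dp['top']);m=(P[...,2]>.14)&(P[...,2]<.19)&(np.hypot(P[...,0]-.45,P[...,1]-.14)<.04);print(m.sum(),np.median(P[m],0))
E
```

```text
[0.44396085 0.1315573  0.175     ] [233.95700926 228.57504014] [261.67966202 179.2357156 ]
[[233.95700926 228.57504014]]
52 [0.44333721 0.12804953 0.15859233]
23 [0.44337038 0.13141586 0.17426135]
```

{"op": "servo_tool", "data": {"delta_pos": [[-0.3,-0.95,0],[-0.6,-1.9,0],[-0.9,-2.8,0],[-1.2,-3.8,0],[-1.4,-4.7,0]], "twist": [[0,0,0],[0,0,0],[0,0,0],[0,0,0],[0,0,0]], "hand": [0.6,0.6,0.6,0.6,0.6]}}

```text
time_s: 22.58
eef_pos: [0.4773, 0.015, 0.2385]
orientation: [1.0, -0.029, -0.0, -0.0]
wrist_force: [0.1, 1.2, 0.3]
grip_width: 0.0508
grasp_force: 0.0
```

{"op": "servo_tool", "data": {"delta_pos": [[-0.3,-0.95,0],[-0.6,-1.9,0],[-0.9,-2.8,0],[-1.2,-3.8,0],[-1.43,-4.66,0]], "twist": [[0,0,-0.2],[0,0,-0.4],[0,0,-0.67],[0,0,-0.67],[0,0,-0.67]], "hand": [0.6,0.6,0.6,0.6,0.6]}}

```text
time_s: 23.0
eef_pos: [0.4483, 0.1338, 0.2386]
orientation: [1.0, 0.0, -0.0, -0.0]
wrist_force: [1.2, -0.6, 1.1]
grip_width: 0.0512
grasp_force: 0.0
```

{"op": "servo_tool", "data": {"delta_pos": [[0,0,0],[0,0,0],[0,0,0]], "twist": [[0,0,0],[0,0,0],[0,0,0]], "hand": [0.6,0.6,0.6]}}

```text
time_s: 23.25
eef_pos: [0.4486, 0.132, 0.2384]
orientation: [1.0, 0.0, -0.0, 0.0]
wrist_force: [-0.7, 0.6, 0.3]
grip_width: 0.0517
grasp_force: 0.0
```

```bash
python3 st.py .4445 .1325 .136 0
```

```text
t 23.25 tcp [0.4486 0.132  0.2384] psi 0.0007 tilt 0.0006 F [-0.7  0.6  0.3] w 0.0517 g 0.0 q [ 0.12 -0.08  1.66 -0.    1.56  1.69]
delta units [-0.16 -0.02  4.1 ] twist [0.   0.01 0.01]
```

{"op": "servo_tool", "data": {"delta_pos": [[-0.14,0,0.8],[-0.14,0,1.7],[-0.14,0,2.6],[-0.14,0,3.5],[-0.14,0,4.1]], "twist": [[0,0,0],[0,0,0],[0,0,0],[0,0,0],[0,0,0]], "hand": [0.6,0.6,0.6,0.6,0.6], "grip_force": 30}}

```text
time_s: 23.67
eef_pos: [0.4444, 0.1311, 0.134]
orientation: [1.0, -0.001, -0.001, 0.0]
wrist_force: [0.7, 0.1, 0.2]
grip_width: 0.0514
grasp_force: 0.0
```

{"op": "servo_tool", "data": {"delta_pos": [[0,0,0],[0,0,0],[0,0,0],[0,0,0],[0,0,0]], "twist": [[0,0,0],[0,0,0],[0,0,0],[0,0,0],[0,0,0]], "hand": [0,0,0,0,0]}}

```text
time_s: 24.08
eef_pos: [0.4453, 0.132, 0.1373]
orientation: [1.0, -0.0, 0.001, -0.0]
wrist_force: [0.6, 0.7, 3.8]
grip_width: 0.0132
grasp_force: 29.8
```

```bash
python3 st.py .4445 .1325 .136 0
```

```text
t 24.08 tcp [0.4453 0.132  0.1373] psi -0.0 tilt 0.0022 F [0.6 0.7 3.8] w 0.0132 g 29.8 q [ 0.12 -0.03  1.82 -0.    1.35  1.69]
delta units [-0.03 -0.02  0.05] twist [-0.   -0.02 -0.  ]
```

{"op": "servo_tool", "data": {"delta_pos": [[0.04,0.4,0],[0.11,0.8,0],[0.21,1.2,0],[0.33,1.58,0],[0.49,1.96,0]], "twist": [[0,0,0],[0,0,0],[0,0,0],[0,0,0],[0,0,0]], "hand": [0,0,0,0,0]}}

```text
time_s: 24.5
eef_pos: [0.4571, 0.0827, 0.1371]
orientation: [1.0, 0.0, 0.001, -0.0]
wrist_force: [3.4, 4.6, 3.9]
grip_width: 0.0128
grasp_force: 29.9
```

{"op": "servo_tool", "data": {"delta_pos": [[0.18,0.36,0],[0.38,0.71,0],[0.61,1.04,0],[0.87,1.36,0],[1.15,1.66,0]], "twist": [[0,0,0],[0,0,0],[0,0,0],[0,0,0],[0,0,0]], "hand": [0,0,0,0,0]}}

```text
time_s: 24.92
eef_pos: [0.4861, 0.0409, 0.1368]
orientation: [1.0, 0.0, 0.0, -0.0]
wrist_force: [-2.4, -1.5, 7.2]
grip_width: 0.013
grasp_force: 30.3
```

{"op": "servo_tool", "data": {"delta_pos": [[0.29,0.27,0],[0.61,0.53,0],[0.94,0.76,0],[1.29,0.96,0],[1.66,1.14,0]], "twist": [[0,0,0],[0,0,0],[0,0,0],[0,0,0],[0,0,0]], "hand": [0,0,0,0,0]}}

```text
time_s: 25.33
eef_pos: [0.5277, 0.0127, 0.1366]
orientation: [1.0, 0.0, 0.0, -0.0]
wrist_force: [-1.2, 4.3, 4.9]
grip_width: 0.0129
grasp_force: 30.1
```

```bash
python3 st.py .577 .0014 .1373 0
```

```text
t 25.33 tcp [0.5277 0.0127 0.1366] psi 0.0002 tilt 0.0009 F [-1.2  4.3  4.9] w 0.0129 g 30.1 q [-0.12  0.1   1.68  0.    1.35  1.45]
delta units [ 1.97  0.45 -0.03] twist [-0.01 -0.01  0.  ]
```

{"op": "servo_tool", "data": {"delta_pos": [[0.38,0.15,0],[0.76,0.28,0],[1.16,0.37,0],[1.56,0.43,0],[1.86,0.46,0]], "twist": [[0,0,0],[0,0,0],[0,0,0],[0,0,0],[0,0,0]], "hand": [0,0,0,0,0]}}

```text
time_s: 25.75
eef_pos: [0.5744, 0.0013, 0.1365]
orientation: [1.0, 0.0, 0.0, -0.0]
wrist_force: [-1.0, 4.4, 6.1]
grip_width: 0.0135
grasp_force: 30.2
```

{"op": "servo_tool", "data": {"delta_pos": [[0.04,0.01,0],[0.08,0.01,0],[0.12,0.01,0],[0.14,0.01,0],[0.14,0.01,0]], "twist": [[0,0,0],[0,0,0],[0,0,0],[0,0,0],[0,0,0]], "hand": [0,0,0,0,0]}}

```text
time_s: 26.17
eef_pos: [0.5758, 0.0012, 0.1364]
orientation: [1.0, 0.0, -0.002, -0.0]
wrist_force: [-18.5, 2.5, 12.7]
grip_width: 0.0131
grasp_force: 30.9
```

```bash
python3 st.py .577 .0014 .1373 0
```

```text
t 26.17 tcp [0.5758 0.0012 0.1364] psi 0.0003 tilt 0.0034 F [-18.5   2.5  12.7] w 0.0131 g 30.9 q [-0.13  0.2   1.57 -0.    1.37  1.44]
delta units [ 0.05 -0.01 -0.03] twist [-0.    0.04  0.  ]
```

{"op": "servo_tool", "data": {"delta_pos": [[0,0,0],[0,0,0],[0,0,0],[0,0,-0.6],[0,0,-1.2]], "twist": [[0,0,0],[0,0,0],[0,0,0],[0,0,0],[0,0,0]], "hand": [0.15,0.25,0.35,0.35,0.35]}}

```text
time_s: 26.58
eef_pos: [0.5768, 0.0011, 0.1657]
orientation: [1.0, 0.0, -0.001, -0.0]
wrist_force: [-0.2, 0.5, 0.7]
grip_width: 0.0298
grasp_force: 0.0
```

{"op": "servo_tool", "data": {"delta_pos": [[0,0,-0.8],[0,0,-1.6],[0,0,-2.4],[0,0,-3.2],[0,0,-3.6]], "twist": [[0,0,0],[0,0,0],[0,0,0],[0,0,0],[0,0,0]], "hand": [0.35,0.35,0.35,0.35,0.35]}}

```text
time_s: 27.0
eef_pos: [0.5776, 0.001, 0.2585]
orientation: [1.0, 0.0, 0.001, 0.0]
wrist_force: [-0.2, -0.8, -0.3]
grip_width: 0.0297
grasp_force: 0.0
```

{"op": "servo_tool", "data": {"delta_pos": [[-1.4,0,0],[-2.8,0,0],[-4.2,0,0],[-5.6,0,0],[-7,0,0]], "twist": [[0,0,0],[0,0,0],[0,0,0],[0,0,0],[0,0,0]], "hand": [0.35,0.35,0.35,0.35,0.35]}}

```text
time_s: 27.42
eef_pos: [0.4004, 0.0013, 0.2553]
orientation: [1.0, 0.0, -0.0, -0.0]
wrist_force: [0.2, -1.1, 0.9]
grip_width: 0.0296
grasp_force: 0.0
```

{"op": "servo_tool", "data": {"delta_pos": [[0,0,0],[0,0,0],[0,0,0]], "twist": [[0,0,0],[0,0,0],[0,0,0]], "hand": [0.35,0.35,0.35]}}

```text
time_s: 27.67
eef_pos: [0.4025, 0.0011, 0.2561]
orientation: [1.0, -0.0, 0.0, 0.0]
wrist_force: [0.5, 0.7, 0.9]
grip_width: 0.0299
grasp_force: 0.0
```

```bash
python3 - <<'E'
from look import *
from st import st
st()
o=np.load('im.npz')
R=np.hstack([im['side'][160:290,290:400],im['top'][110:240,225:345]]);save('end.png',R,3.3)
for c,d,z in(('side','ds',0),('top','dt',0)):
    df=np.abs(im[c].astype(int)-o[c]).max(2)
    P=cloud(c,dp[c]);print(c,(df>60).sum())
c,s=np.cos(-.0585),np.sin(-.0585)
P=cloud('top',dp['top']);m=(P[...,2]>.118)&(P[...,2]<.18)&(P[...,0]>.53)&(P[...,0]<.6)&(abs(P[...,1])<.2)
Q=(P[m][:,:2]-[.5974,-.0198])@np.array([[c,-s],[s,c]]);print(m.sum(),np.percentile(Q[:,0],[5,50,95]),np.percentile(Q[:,1],[1,99]))
for n_ in('slot1_seat','slot2_seat','cup0_nose','cup1_nose','cup2_nose','guard_pin'):
    z=.152 if 'pin' in n_ else .114
    for k in('top','side'): print(n_,k,[(round(r['p'],2),np.round(atz(k,r['xy'],z),3)) for r in pinpoint(k,n_)[:2]])
E
```

```text
t 27.77 tcp [0.4028 0.0012 0.2557] psi 0.0001 tilt 0.0007 F [-0.1 -0.5 -0.4] w 0.0298 g 0.0 q [-0.19 -0.22  1.75  0.    1.62  1.38]
side 36408
top 37306
331 [-0.02769581 -0.0226154  -0.01729847] [-0.11163517  0.16065765]
slot1_seat top [(0.83, array([ 0.689, -0.039,  0.114]))]
slot1_seat side [(0.58, array([ 0.69 , -0.021,  0.114]))]
slot2_seat top [(0.69, array([ 0.683, -0.108,  0.114]))]
slot2_seat side [(0.78, array([ 0.681, -0.12 ,  0.114])), (0.51, array([0.728, 0.031, 0.114]))]
cup0_nose top []
cup0_nose side []
cup1_nose top [(0.83, array([ 0.586, -0.196,  0.114])), (0.8, array([ 0.716, -0.107,  0.114]))]
cup1_nose side [(0.9, array([ 0.541, -0.422,  0.114])), (0.84, array([ 0.473, -0.396,  0.114]))]
cup2_nose top [(0.76, array([ 0.728, -0.028,  0.114]))]
cup2_nose side [(0.76, array([ 0.716, -0.034,  0.114]))]
guard_pin top [(0.97, array([0.583, 0.002, 0.152])), (0.74, array([0.364, 0.027, 0.152]))]
guard_pin side [(0.91, array([0.581, 0.007, 0.152]))]
```

View pics/end.png

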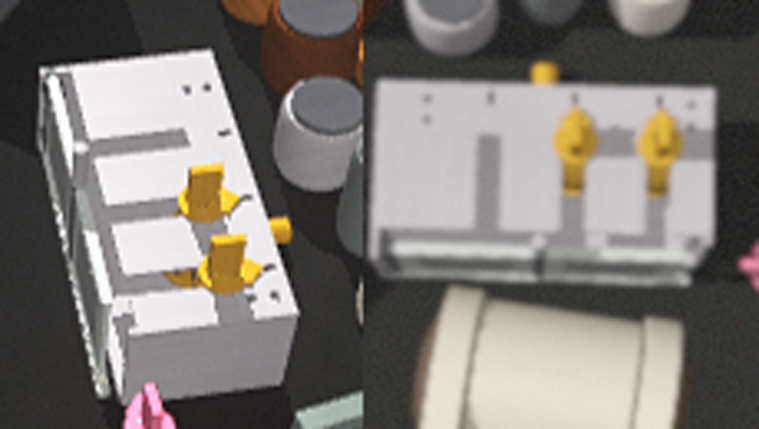

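```bash
python3 - <<'E'
from look import *
ok=True
for c in('top','side'):
    N,L,S,C=cv2.connectedComponentsWithStats(yellow(im[c]).astype(np.uint8))
    for i in range(1,N):
        if S[i,4]>60:
            x=atz(c,C[i],.12);print(c,C[i].round(),S[i,4],x.round(3))
            if not(.62<x[0]<.8 and abs(x[1]+.07)<.1): ok=False
print(ok)
if ok: print(ticket.sign_off())
E
```

```text
top [289. 154.] 173 [ 0.676 -0.035  0.12 ]
top [314. 155.] 172 [ 0.672 -0.114  0.12 ]
side [209. 186.] 123 [0.283 0.191 0.12 ]
side [352. 219.] 211 [ 0.687 -0.03   0.12 ]
side [357. 240.] 258 [ 0.677 -0.112  0.12 ]
False
```

The extra yellow patch at side (209,186) is the mallet's wooden handle, seen at the same place in the first picture. There is no third cup.

```bash
python3 -c "
from cell import ticket
print(ticket.sign_off())"
```

```text
the job is handed in; nothing more can be done
None
```

Both brass cups hang fully home in slots 1 and 2 with their noses at the marks, the guard is drawn shut again, nothing else was touched, and the job is handed in at about 28 s; sign-off gave no verdict.

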